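Seat a lamp's battery stick in its bench charger

ROBOT

A 6-joint arm with a two-finger parallel gripper is mounted at the origin on a cart in front of the work surface, level with it; the furniture and walls round the work are solid. World frame = base frame: x ahead of the robot, y to its left, z up, the work surface at z = 0. Lengths are in mm, angles in degrees, forces in N, time in s.
With the tool pointing down it reaches from about 250 to 775 mm from the base axis. Payload 4 kg.
Tool frame: the origin (TCP) lies on the centre line of the jaws, within the pads' length; the fingertips stand 25 mm ahead of it and the grasp point (between the pads) lies 6 mm ahead of it (tcp_to_tips is the distance from the TCP to the fingertips, in mm); z points along the fingers, y is the direction in which the jaws open and shut (so a half turn about z gives the same grasp; the last joint's range is limited). The gripper opens to 94 mm and grips with 3 to 60 N. Pads are 16 mm wide; open, the fingers measure 119 mm over their backs; the gripper's body (75 mm by 177 mm) begins 78 mm behind the grasp point.
Start: joints at [-78.386, 4.996, 78.535, -0, 96.463, -5.907], TCP at [165.578, -524.501, 230.506] pointing down, gripper open.
Joint ranges: [-177.83, 177.83], [-43.37, 116.18], [15.69, 146.23], [-61.86, 241.86], [9.47, 152.12], [-147.06, 147.06]. Speed limits (degrees/s): [159.86, 159.86, 180, 180, 180, 180].

INTERFACE

Orientations are given as [roll, pitch, yaw] about the fixed x, y, z axes, in that order (R = Rz(yaw) Ry(pitch) Rx(roll)).
In Python, from plant import sense, grab_frame, camera_params, sign_off, tcp_to_tips gives the robot as it stands.
- The arm moves only by the tool move_arm, never from a script. Its argument "motion" is a list of rows, each a list of 3 entries, a list of its own where there are three numbers: the gripper command: -1 is shut, 1 is fully open, values between are in proportion, then the shift along the tool's x, y, z in cm, then the turn, a rotation vector about the tool's x, y, z in degrees. A call has 1 to 20 rows; each row shifts and turns the commanded pose from where the row before left it, along the tool's axes as they then stand; what a row does not reach is not made up. A row lasts 1/10 s, in which the tool goes at most 50 mm and 8.59 degrees, less where a joint would pass 70% of its speed; a pose out of reach is approached as far as the arm can. A call with a gripper value outside its range is refused whole. The fingers move at their own pace and stop on an object; "grip_force" is the grip in N (left out, the last holds). Time passes only in rows, so rows that do not move let the fingers close. It gives the time, the measured TCP pose, the force and the opening at its end, in the units of the state.
- sense(): the state, without advancing time (a new reading comes with each control period).
- grab_frame(name): name is "scene" or "top" or "wrist"; returns the picture (480x640x3 uint8, red, green, blue); there is no depth.
- camera_params(name): a dict with "camera_matrix" (3x3 intrinsics, pixels), "dist_coeffs" ([k1, k2, p1, p2, k3] as OpenCV has them; the pictures are not rectified), "R" (3x3) and "t" (3): a world point X has camera coordinates R X + t. Camera axes: x right, y down, z forward; pixel columns grow to the right and rows downward; lengths in mm; the calibration is good to about 2 mm. A picture is of the moment at which its call begins: read the wrist's pose just before it. camera_params takes no time and is no camera call; for the wrist camera it gives the pose at the moment of the call.
- sign_off(): hands the job in, once; it reports no verdict.
The state is a dict: "time_s": time; "joint_positions": joint angles; "joint_velocities": joint speeds; "joint_efforts": joint torques, N m; "tcp_pos": TCP position; "eef_rot": TCP orientation; "wrist_force": force on the tool from outside, world axes, zero at the start; "wrist_torque": the same for the moment, N m; "grip_width": finger opening in mm.
Only numpy, scipy, OpenCV 4.12 (cv2) and the standard library are available. Lean on these libraries where they do the work, as an engineer would, in place of code of your own. Each camera call takes 0.05 s, during which the arm holds its last target. There are 200 camera calls.

TASK

Take the battery stick from its storage rest and load it in the bench charger: push its flat end in under the hood against the spring contact, tip the end with the steel nub down inside the end wall, and leave it lying level and fully seated in its saddles, held by the spring. Work gently, so that nothing is forced against the charger, and leave the things round about where they are.

Things in the scene. Friction and masses are not known exactly. Their poses are not given: they have to be found in the camera images.
- stick: battery stick of a hand lamp, to be loaded: black cylinder 30 mm in diameter, 110 mm long, 0.2 kg, two grey bands. Origin on its axis, halfway along; +x along the axis to the nub end. Flat end at x = -55, shoulder at +51, end of the steel nub (9 mm across) at +55 mm. Starts lying level in the rest.
- stick_nub (a point): tip of the stick's steel nub, on its axis, 55 mm from the stick's origin
- rack: storage rest, fixed: black plate 150 x 50 x 10 mm with two V saddles and low end stops. Origin under its centre, on the bench; +x along the lying stick, to its nub. The stick's axis lies 36 mm above the bench. Between the saddles (x = -30 to +28 mm) only the 10 mm plate is below it; saddles and stops end below the stick's axis.
- charger: charger's bright steel base plate, fixed: x = -120 to +90 mm, 74 wide, 8 thick. Origin on the bench; +x from the spring to the end wall. A grey cradle (spring, hood, saddles, end wall) is clamped on it, up to 14 mm either way along x from its middle setting: this offset is NOT measured, so feel for it. The cradle does not shift under gentle forces. The points below are for the middle setting.
- charger_seat (a point): where the seated stick's middle lies, cradle in the middle setting (add its unmeasured offset along the charger's x): 40 mm above the bench. The stick then lies level along the charger's x, nub to +x, in two V saddles, 64 to 32 mm before and 26 to 48 mm past this point; between them only the cradle floor, 12 mm above the bench, lies below it.
- charger_spring (a point): face of the free spring contact, middle setting (add the offset), 49 mm before the seat: domed brass button 18 mm across, on the seated stick's axis. Moves along the charger's -x only: 2.5 N at first, 0.5 N more per mm, well damped, hard stop after 10.5 mm. Seated, it is 6 mm in; at least 7 mm in, the nub can pass the end wall. Press in 8 to 9.5 mm.
- charger_hood (a point): middle of the hood's front lip, underside, middle setting (add the offset): 43 mm before the seat, 65 mm above the bench. Hood 4 mm thick, reaching 28 mm back over the spring, cheeks 37 mm apart inside; behind it the spring housing, 71 mm high. Slide the stick in along its own axis, over the end wall, sloping 13 to 16 degrees, nub high, flat end's centre 40 to 46 mm up where it meets the spring.
- charger_wall (a point): middle of the top edge of the end wall's inner face, middle setting (add the offset): 55 mm past the seat, 47 mm above the bench; wall 6 mm thick, 24 wide. The seated stick's nub tip rests against this face, held there by the spring. The spring's grip can hold the stick a few mm too high: set it down into the saddles before letting go.
- angle_piece: bystander, loose: piece of angle iron, 45x50x50 mm; origin under its middle, on the bench
- screw_jar_b: bystander, loose: glass jar of small screws with a lid, 60 mm across, 78 high; origin under its middle, on the bench
- brass_block: bystander, loose: brass block, 32x75x25 mm; origin under its middle, on the bench
Mind the look-alikes: they are no part of the job. What is shaped like the stick but blue is not meant.

How it is judged:
By the outcome, as a careful person would: the job done as asked, in the order asked, and still so for the second after the job is handed in, with the robot touching nothing.
It also fails if it takes over 70 s, if anything falls off the work surface, if the arm or the gripper's body presses on something with over 40 N, if the wrist force passes 120 N, or if a joint passes its speed limit or range.

## Working session

There is one attempt and no reset: what is moved stays moved. The work goes in short steps, Python scripts to look and compute and a tool call to move; the robot and the scene stay as the last step left them, time stands still between calls to the robot, and variables do not carry over. Pictures are saved under pics/ and viewed, about 8 in all and at most 12, crops included, and the job is handed in when it is done.

Besides the shell and the picture viewer there is one more tool, called after "Emit:" by a JSON object that holds its "name" and its "arguments", one argument or row to a line. move_arm: Moves the arm, as the interface text tells. Its arguments: {"type":"object","properties":{"motion":{"type":"array","items":{"type":"array"}},"grip_force":{"type":"number"}},"required":["motion"]}

```bash
ls; mkdir -p pics; python3 - <<'E'
from plant import *
import cv2
print(sense(), tcp_to_tips)
for n in ("scene","top"):
    f=grab_frame(n); cv2.imwrite(f"pics/{n}0.png",cv2.cvtColor(f,cv2.COLOR_RGB2BGR))
    c=camera_params(n); print(n,c)
E
```

```text
pics
{'time_s': 0.0, 'joint_positions': array([-7.83864670e+01,  5.03969422e+00,  7.86243503e+01,  6.43883333e-04,
        9.64621196e+01, -5.90850350e+00]), 'joint_velocities': array([-0.00453864, -0.1211964 , -0.0870373 ,  0.06051384, -0.02975411,
        0.05211773]), 'joint_efforts': array([ 5.18051384e-04, -3.40185428e+01, -3.02425039e+01,  7.16775586e-02,
        3.28826567e-02, -1.77904067e-04]), 'tcp_pos': array([ 165.47766581, -524.00128965,  229.3020252 ]), 'eef_rot': array([-1.79874572e+02, -1.36238996e-02,  1.75220934e+01]), 'wrist_force': array([ 0.4416452 ,  0.07129844, -0.03908274]), 'wrist_torque': array([-0.02463163, -0.03687688,  0.02094506]), 'grip_width': 93.98856991998926} 25.0
scene {'camera_matrix': array([[435.69934071,   0.        , 318.09682296],
       [  0.        , 435.69934071, 245.99081543],
       [  0.        ,   0.        ,   1.        ]]), 'dist_coeffs': array([-0.06662517,  0.        ,  0.        ,  0.        ,  0.        ]), 'R': array([[-0.8340339 , -0.55148381,  0.01590787],
       [-0.35861465,  0.51998667, -0.77524796],
       [ 0.41926481, -0.65228787, -0.63145669]]), 't': array([403.69560729, 242.53846621, 845.50757717])}
top {'camera_matrix': array([[512.18959007,   0.        , 318.66849837],
       [  0.        , 512.18959007, 231.11011277],
       [  0.        ,   0.        ,   1.        ]]), 'dist_coeffs': array([-0.11435453,  0.        ,  0.        ,  0.        ,  0.        ]), 'R': array([[ 0.02001899, -0.999769  , -0.00782187],
       [-0.99220439, -0.0189038 , -0.12317912],
       [ 0.1230028 ,  0.01022682, -0.99235363]]), 't': array([ -25.94180761,  487.84177374, 1072.53198295])}
```

View pics/top0.png

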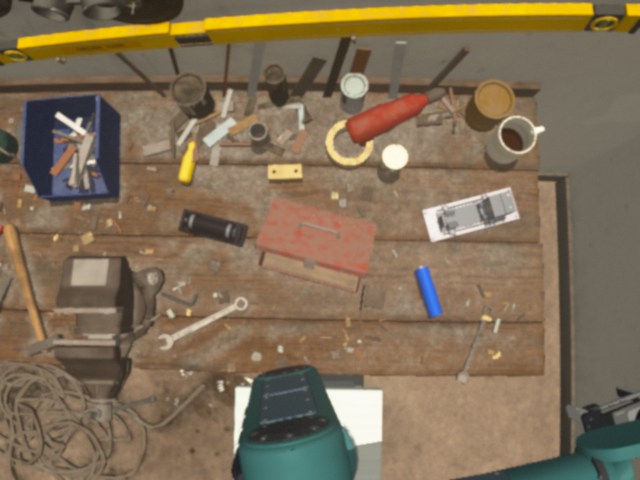

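View pics/scene0.png

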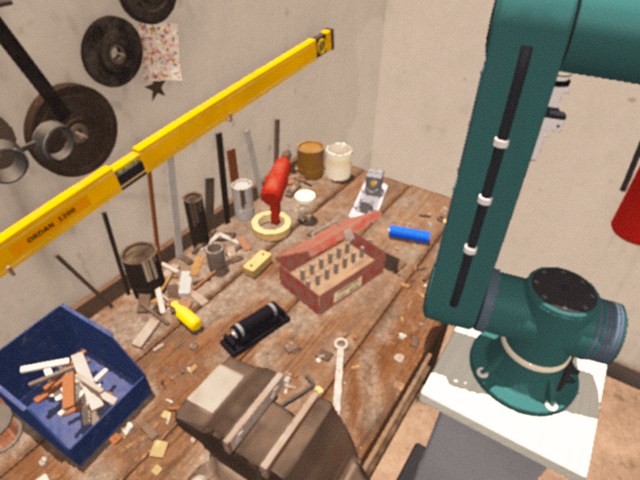

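The top picture shows the black stick in its rest at (213,227), the charger at (472,214) and a red toolbox between them at (317,240). Candidates for the stick are the black one at (213,227), the blue one at (428,291), which is excluded, and the dark tubes at (277,85), which are cans. I choose the black one and check it in a close crop.

```bash
python3 - <<'E'
import cv2,numpy as np
t=cv2.imread('pics/top0.png');s=cv2.imread('pics/scene0.png')
a=cv2.resize(t[195:260,165:265],(400,260),interpolation=cv2.INTER_CUBIC)
b=cv2.resize(t[180:245,420:520],(400,260),interpolation=cv2.INTER_CUBIC)
c=cv2.resize(s[295:360,210:310],(400,260),interpolation=cv2.INTER_CUBIC)
d=cv2.resize(s[160:225,325:425],(400,260),interpolation=cv2.INTER_CUBIC)
cv2.imwrite('pics/m.png',np.vstack([np.hstack([a,b]),np.hstack([c,d])]))
E
```

```text
(no output)
```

View pics/m.png

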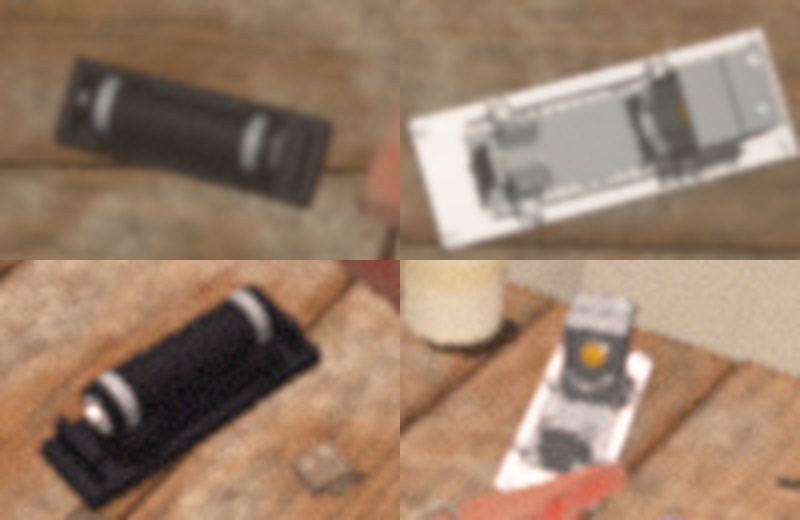

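The upper-left and lower-left crops show the black stick with two grey bands, its bright nub to the image left (top about (186,219)). The upper-right crop shows the charger with its brass spring at the image right and its end wall at the left. Now I measure.

```bash
cat > h.py <<'E'
import cv2,numpy as np
from plant import *
def ray(c,uv):
    K,D=c["camera_matrix"],c["dist_coeffs"]
    p=cv2.undistortPoints(np.array(uv,float).reshape(-1,1,2),K,D)[:,0]
    d=np.c_[p,np.ones(len(p))]@c["R"]          # rows: R^T d
    o=-c["R"].T@c["t"]
    return o,d
def onz(c,uv,z):
    o,d=ray(c,uv); return o+d*((z-o[2])/d[:,2])[:,None]
def proj(c,X):
    r,_=cv2.Rodrigues(c["R"]); return cv2.projectPoints(np.array(X,float).reshape(-1,3),r,c["t"],c["camera_matrix"],c["dist_coeffs"])[0][:,0]
def biggest(m,win):
    x0,y0,x1,y1=win; k=np.zeros_like(m); k[y0:y1,x0:x1]=m[y0:y1,x0:x1]
    cs,_=cv2.findContours(k,cv2.RETR_EXTERNAL,cv2.CHAIN_APPROX_NONE)
    return max(cs,key=cv2.contourArea)
def rect(c,cnt,z):
    P=onz(c,cnt[:,0],z)[:,:2].astype(np.float32); r=cv2.minAreaRect(P)
    return r
E
python3 - <<'E'
from h import *
c=camera_params("top"); im=cv2.imread('pics/top0.png'); g=cv2.cvtColor(im,cv2.COLOR_BGR2GRAY)
hsv=cv2.cvtColor(im,cv2.COLOR_BGR2HSV)
m=((hsv[...,1]<60)&(g>80)).astype(np.uint8)
m=cv2.morphologyEx(m,cv2.MORPH_CLOSE,np.ones((5,5)))
print("charger",rect(c,biggest(m,(415,180,525,245)),8))
for th in (60,70,80):
    m=(g<th).astype(np.uint8); m=cv2.morphologyEx(m,cv2.MORPH_CLOSE,np.ones((5,5))); m=cv2.morphologyEx(m,cv2.MORPH_OPEN,np.ones((5,5)))
    print("rack",rect(c,biggest(m,(170,200,255,250)),10))
for n,win,z in (("yellow block",(260,160,305,185),25),):
    m=((hsv[...,1]>110)&(g>110)).astype(np.uint8); print(n,rect(c,biggest(m,win),z))
# bands of the stick
m=((g>85)&(hsv[...,1]<70)).astype(np.uint8)
for win in ((184,212,198,232),(220,218,236,242)):
    ct=biggest(m,win); print("band",rect(c,ct,45))
print("jar",onz(c,[[394,158]],78),"angle",onz(c,[[372,297]],25),"box corners",onz(c,[[272,202],[376,236],[366,272],[257,247]],90))
E
```

```text
charger ((534.3681030273438, -354.1849060058594), (81.5078353881836, 214.16964721679688), 15.381564140319824)
rack ((498.48638916015625, 238.90496826171875), (97.45568084716797, 47.891780853271484), 81.76988220214844)
rack ((491.21075439453125, 217.29502868652344), (147.65151977539062, 52.150733947753906), 76.16024780273438)
rack ((494.2926330566406, 216.71083068847656), (151.4571990966797, 57.51412582397461), 81.05400848388672)
yellow block ((620.7804565429688, 60.496883392333984), (36.1336555480957, 75.30546569824219), 0.947706937789917)
band ((505.52996826171875, 259.23565673828125), (10.466694831848145, 27.210847854614258), 74.3077163696289)
band ((485.5935974121094, 178.3222198486328), (10.881607055664062, 26.985977172851562), 70.38827514648438)
jar [[ 640.26163045 -172.22764799   78.        ]] angle [[ 349.41959034 -132.95903835   25.        ]] box corners [[ 539.22306143   79.99876024   90.        ]
 [ 473.02872621 -133.79137561   90.        ]
 [ 399.56253444 -114.12999145   90.        ]
 [ 445.90093917  107.64554807   90.        ]]
```

```bash
cat >> h.py <<'E'
from scipy.spatial.transform import Rotation as Ro
def pose():
    s=sense(); return s["tcp_pos"],Ro.from_euler("xyz",s["eef_rot"],degrees=True),s
def delta(P,rpy):
    """shift in tool axes (cm) and rotation vector (deg) from present pose to P, rpy; shift first, then turn"""
    p,R,_=pose(); T=Ro.from_euler("xyz",rpy,degrees=True)
    return np.round(R.inv().apply(np.array(P)-p)/10,3),np.round((R.inv()*T).as_rotvec(degrees=True),2)
E
python3 - <<'E'
from h import *
p,R,s=pose(); c=camera_params("wrist")
o=-c["R"].T@c["t"]; print("cam in tool",R.inv().apply(o-p),"axis",R.inv().apply(c["R"][2]),"right",R.inv().apply(c["R"][0])); print(c["camera_matrix"])
print(delta([540,-340,240],[180,0,105.4]))
E
```

```text
cam in tool [  69.85306289   -0.60677306 -153.63968066] axis [-2.42350039e-01 -2.71627917e-05  9.70188877e-01] right [9.88352561e-05 9.99999994e-01 5.26861531e-05]
[[418.54427565   0.         317.17866065]
 [  0.         418.54427565 238.541454  ]
 [  0.           0.           1.        ]]
(array([41.257, -6.281, -1.037]), array([-8.000e-02, -9.000e-02, -8.788e+01]))
```

Emit:
{"name": "move_arm", "arguments": {
  "motion": [
    [1,[2.7,-0.37,0.2],[0,0,0]],
    [1,[2.7,-0.37,0.2],[0,0,0]],
    [1,[2.7,-0.37,0.2],[0,0,0]],
    [1,[2.7,-0.37,0.2],[0,0,0]],
    [1,[2.7,-0.37,0.2],[0,0,0]],
    [1,[2.7,-0.37,0.2],[0,0,0]],
    [1,[2.7,-0.37,0.2],[0,0,0]],
    [1,[2.7,-0.37,0.2],[0,0,0]],
    [1,[2.7,-0.37,0.2],[0,0,0]],
    [1,[2.7,-0.37,0.2],[0,0,0]],
    [1,[2.7,-0.37,0.2],[0,0,0]],
    [1,[2.7,-0.37,0.2],[0,0,0]],
    [1,[2.7,-0.37,0.2],[0,0,0]],
    [1,[2.7,-0.37,0.2],[0,0,0]],
    [1,[2.7,-0.37,0.2],[0,0,0]]
  ]
}}

```text
time_s: 1.6
tcp_pos: [535.8, -348.9, 199.6]
eef_rot: [-179.9, 0.1, 17.5]
wrist_force: [0.0, -0.9, 0.2]
grip_width: 94.0
```

Emit:
{"name": "move_arm", "arguments": {
  "motion": [
    [1,[0,0,0.2],[0,0,-7.3]],
    [1,[0,0,0.2],[0,0,-7.3]],
    [1,[0,0,0.2],[0,0,-7.3]],
    [1,[0,0,0.2],[0,0,-7.3]],
    [1,[0,0,0.2],[0,0,-7.3]],
    [1,[0,0,0.2],[0,0,-7.3]],
    [1,[0,0,0.2],[0,0,-7.3]],
    [1,[0,0,0.2],[0,0,-7.3]],
    [1,[0,0,0.2],[0,0,-7.3]],
    [1,[0,0,0.2],[0,0,-7.3]],
    [1,[0,0,0.2],[0,0,-7.3]],
    [1,[0,0,0.2],[0,0,-7.3]],
    [1,[0,0,0],[0,0,0]],
    [1,[0,0,0],[0,0,0]]
  ]
}}

```text
time_s: 3.0
tcp_pos: [534.9, -349.5, 175.9]
eef_rot: [-180.0, -0.0, 105.0]
wrist_force: [-0.0, 0.6, -0.2]
grip_width: 94.0
```

```bash
python3 - <<'E'
from h import *
import pickle
p,R,s=pose(); print(p,s["eef_rot"],s["time_s"]); c=camera_params("wrist"); f=grab_frame("wrist"); pickle.dump(c,open("w1.pkl","wb"))
im=f[...,::-1].copy(); cv2.imwrite("pics/w1.png",im)
u=np.array([np.cos(np.radians(105.4)),np.sin(np.radians(105.4)),0]);o=np.array([530,-339.7,0])
print(proj(c,[o+u*k+[0,0,8] for k in(-120,0,90)]))
E
```

```text
[ 534.9009397  -349.52816992  175.94981094] [-1.79964811e+02 -4.21545261e-02  1.04969240e+02] 3.0
[[316.03036673 352.61683401]
 [314.78278539 213.28775186]
 [313.67946638  91.13224513]]
```

View pics/w1.png

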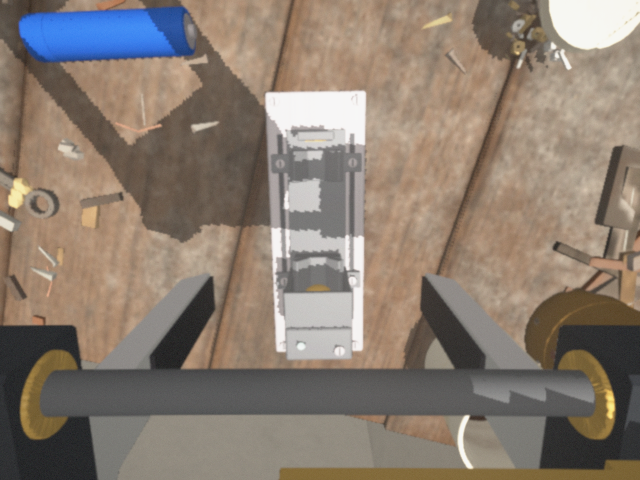

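The wrist picture shows the charger plate with corners near (266,92), (365,92), (362,351) and (277,351). The end wall is near row 133, the hood's front edge near row 291 and the brass button at (318,289). I fit the edges and zoom in.

```bash
python3 - <<'E'
from h import *
import pickle
c=pickle.load(open("w1.pkl","rb")); im=cv2.imread("pics/w1.png"); g=cv2.cvtColor(im,cv2.COLOR_BGR2GRAY).astype(int); h=cv2.cvtColor(im,cv2.COLOR_BGR2HSV)
m=((h[...,1]<45)).astype(np.uint8)
L=[];Rr=[]
for r in range(105,345,6):
    row=np.where(m[r,240:400])[0]+240
    # longest: outermost strong low-sat
    L.append((row.min(),r)); Rr.append((row.max(),r))
def fit(pts):
    P=onz(c,pts,8)[:,:2]
    for _ in range(4):
        vx,vy,x0,y0=cv2.fitLine(P.astype(np.float32),cv2.DIST_HUBER,0,.01,.01).ravel()
        d=abs((P-[x0,y0])@[-vy,vx]); P=P[d<max(1.5,1.5*np.median(d))]
    s=np.sign(vy); return np.array([x0,y0]),np.array([vx,vy])*s,len(P)
a=fit(L);b=fit(Rr)
for q in(a,b): print(q,np.degrees(np.arctan2(q[1][1],q[1][0])))
print("width",abs((b[0]-a[0])@[-a[1][1],a[1][0]]))
# end edges
col=[(x,np.where((h[60:130,x,1]<45)&(g[60:130,x]>130))[0].min()+60) for x in range(275,360,5)]
e=onz(c,col,8)[:,:2]; print("top end",np.median(e,0),col[:3])
colb=[(x,np.where((g[300:372,x]>170))[0].max()+300) for x in (279,281,355,358,360)]
print("bottom end",colb,onz(c,colb,8)[:,:2])
z=im[80:365,250:380]; z=cv2.resize(z,None,fx=4,fy=4,interpolation=cv2.INTER_CUBIC)
cv2.imwrite("pics/w1z.png",np.hstack([z[:600],np.zeros((600,10,3),np.uint8),z[540:1140]])[:, :][:, :1060])
z2=cv2.resize(np.hstack([im[85:235,255:375],im[225:375,255:375]]),None,fx=3.3,fy=3.3,interpolation=cv2.INTER_CUBIC); cv2.imwrite("pics/w1z.png",z2); print(z2.shape)
E
```

```text
(array([ 499.15   , -360.48398], dtype=float32), array([-0.27344227,  0.96188843], dtype=float32), 35) 105.8692
(array([ 572.71826, -350.53625], dtype=float32), array([-0.27007273,  0.9628399 ], dtype=float32), 39) 105.668594
width 73.4846
top end [ 507.00293977 -252.59623116] [(275, np.int64(92)), (280, np.int64(92)), (285, np.int64(92))]
bottom end [(279, np.int64(351)), (281, np.int64(351)), (355, np.int64(351)), (358, np.int64(351)), (360, np.int64(351))] [[ 531.17353949 -462.02469137]
 [ 532.80996233 -461.58881457]
 [ 593.35566956 -445.37815589]
 [ 595.80795851 -444.71813531]
 [ 597.44262528 -444.27802471]]
(495, 792, 3)
```

View pics/w1z.png

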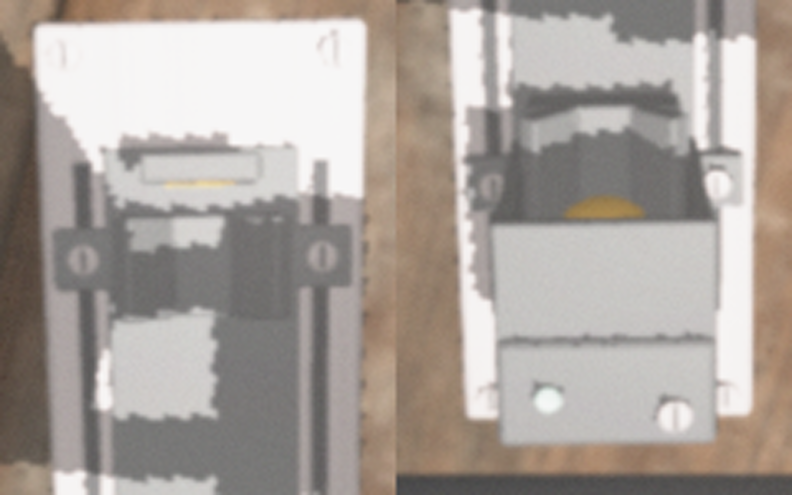

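```bash
python3 - <<'E'
from h import *
import pickle
c=pickle.load(open("w1.pkl","rb"))
u=np.array([np.cos(np.radians(105.77)),np.sin(np.radians(105.77))]); n=np.array([-u[1],u[0]])
def z(x,y,right): return [x/3.3+(255-120*right), y/3.3+(225 if right else 85)]
ctr=(np.array([499.15,-360.48])+np.array([572.72,-350.54]))/2
def coord(uv,h):
    P=onz(c,[uv],h)[0,:2]-ctr; return round(P@u,1),round(P@n,1)
print("plate ends",coord((315,91.5),8),coord((319,351.5),8))
print("wall outer/inner",[coord(z(x,y,0),47) for x,y in((143,153),(260,153),(143,184),(260,184),(201,184))])
for h in(65,69): print("lip",[coord(z(x,221,1),h) for x in(495,604,714)])
print("hood back, housing back",coord(z(604,340,1),69),coord(z(604,443,1),71))
print("button",coord(z(604,197,1),49),coord(z(604,221,1),40))
print("saddle far: x+48/+26",coord(z(200,215,0),30),coord(z(200,316,0),30),"clamps",coord(z(83,258,0),16),coord(z(718,184,1),16))
print("ctr",ctr)
E
```

```text
plate ends (np.float64(106.6), np.float64(-0.1)) (np.float64(-102.2), np.float64(-0.3))
wall outer/inner [(np.float64(78.5), np.float64(11.0)), (np.float64(78.2), np.float64(-12.2)), (np.float64(72.6), np.float64(11.1)), (np.float64(72.2), np.float64(-12.2)), (np.float64(72.4), np.float64(-0.4))]
lip [(np.float64(-26.0), np.float64(21.8)), (np.float64(-26.3), np.float64(-0.5)), (np.float64(-26.6), np.float64(-22.9))]
lip [(np.float64(-24.5), np.float64(21.4)), (np.float64(-24.8), np.float64(-0.5)), (np.float64(-25.1), np.float64(-22.5))]
hood back, housing back (np.float64(-50.7), np.float64(-0.1)) (np.float64(-73.0), np.float64(0.2))
button (np.float64(-27.1), np.float64(-0.5)) (np.float64(-36.1), np.float64(-0.4))
saddle far: x+48/+26 (np.float64(65.8), np.float64(-0.0)) (np.float64(44.4), np.float64(0.3)) clamps (np.float64(56.2), np.float64(26.3)) (np.float64(-36.3), np.float64(-27.7))
ctr [ 535.935 -355.51 ]
```

Emit:
{"name": "move_arm", "arguments": {
  "motion": [
    [1,[0,0,-2.5],[0,0,0]],
    [1,[0,0,-2.5],[0,0,0]],
    [1,[0,0,-2.5],[0,0,0]],
    [1,[2,0.37,0],[0,0,0]],
    [1,[3.85,0.72,0],[0,0,0]],
    [1,[3.85,0.72,0],[0,0,0]],
    [1,[3.85,0.72,0],[0,0,0]],
    [1,[3.85,0.72,0],[0,0,0]],
    [1,[3.85,0.72,0],[0,0,0]],
    [1,[3.85,0.72,0],[0,0,0]],
    [1,[3.85,0.72,0],[0,0,0]],
    [1,[3.85,0.72,0],[0,0,0]],
    [1,[3.85,0.72,0],[0,0,0]],
    [1,[3.85,0.72,0],[0,0,0]],
    [1,[3.85,0.72,0],[0,0,0]],
    [1,[3.85,0.72,0],[0,0,0]],
    [1,[3.85,0.72,0],[0,0,0]],
    [1,[3.85,0.72,0],[0,0,0]]
  ]
}}

```text
time_s: 4.85
tcp_pos: [489.8, 218.9, 251.8]
eef_rot: [180.0, 0.0, 105.0]
wrist_force: [-0.1, -0.8, 0.0]
grip_width: 94.4
```

Emit:
{"name": "move_arm", "arguments": {
  "motion": [
    [1,[0,0,1],[0,0,5.8]],
    [1,[0,0,1.8],[0,0,5.8]],
    [1,[0,0,1.8],[0,0,5.8]],
    [1,[0,0,1.8],[0,0,5.8]],
    [1,[0,0,1.8],[0,0,5.8]],
    [1,[0,0,0],[0,0,0]],
    [1,[0,0,0],[0,0,0]]
  ]
}}

```text
time_s: 5.55
tcp_pos: [490.1, 217.2, 169.7]
eef_rot: [-180.0, 0.0, 76.2]
wrist_force: [0.3, 0.3, 0.6]
grip_width: 94.0
```

```bash
python3 - <<'E'
from h import *
import pickle
p,R,s=pose(); print(p,s["eef_rot"],s["time_s"]); c=camera_params("wrist"); f=grab_frame("wrist"); pickle.dump(c,open("w2.pkl","wb"))
im=f[...,::-1].copy(); cv2.imwrite("pics/w2.png",im)
y0=np.clip(proj(c,[[491,217,30]])[0].astype(int),[150,100],[490,380]);print(y0)
z=im[y0[1]-100:y0[1]+100,y0[0]-133:y0[0]+133]; cv2.imwrite("pics/w2z.png",cv2.resize(z,None,fx=3,fy=3,interpolation=cv2.INTER_CUBIC))
E
```

```text
[490.12129114 217.23210755 169.71072216] [-1.79992810e+02  1.01911737e-02  7.61883748e+01] 5.55
[319 234]
```

View pics/w2z.png

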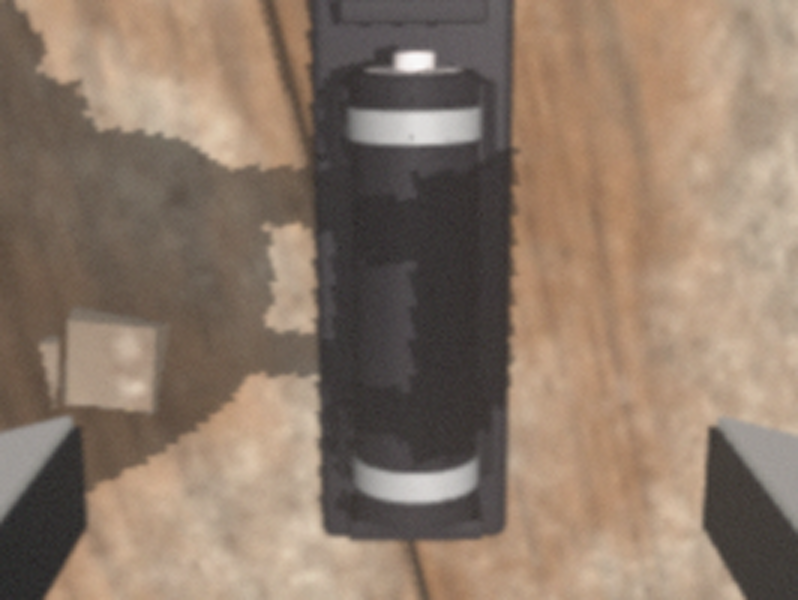

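The crop shows the stick with its steel nub tip at (414,50), and bands centred near (414,126) and (416,480). It is straight along the picture, with the fingers clear on both sides.

```bash
python3 - <<'E'
from h import *
import pickle
c=pickle.load(open("w2.pkl","rb"))
Z=lambda pts:np.array(pts)/3+[186,134]
P=onz(c,Z([[414,50],[346,126],[482,126],[354,478],[479,478]]),38)[:,:2]
print(P.round(1), np.linalg.norm(P[1]-P[2]),np.linalg.norm(P[3]-P[4]))
a=(P[1]+P[2])/2;b=(P[3]+P[4])/2;d=a-b;print("yaw",np.degrees(np.arctan2(d[1],d[0])),np.linalg.norm(d))
d/=np.linalg.norm(d)
nub=onz(c,Z([[414,50]]),37)[0,:2]; mid=nub-55*d; print("nub",nub,"mid",mid, "off-line",np.cross(d,nub-b))
print(delta([*mid,170],[180,0,76.0]))
E
```

```text
[[508.2 274.1]
 [489.4 261.5]
 [519.2 254.2]
 [470.3 179. ]
 [499.7 171.8]] 30.688827562427385 30.253509851048413
yaw 76.83050539734234 84.65634664683266
nub [508.24750545 274.09109323] mid [495.71671876 220.53757434] off-line -0.13406640835392025
(array([0.428, 0.422, 0.052]), array([ 0.07, -0.04,  0.18]))<stdin>:9: DeprecationWarning: Arrays of 2-dimensional vectors are deprecated. Use arrays of 3-dimensional vectors instead. (deprecated in NumPy 2.0)
```

Emit:
{"name": "move_arm", "arguments": {
  "motion": [
    [0.3,[0.43,0.42,0],[0,0,-0.3]],
    [0.3,[0,0,2],[0,0,0]],
    [0.3,[0,0,3],[0,0,0]],
    [0.3,[0,0,3],[0,0,0]],
    [0.3,[0,0,2],[0,0,0]],
    [0.3,[0,0,1],[0,0,0]],
    [0.3,[0,0,1],[0,0,0]],
    [0.3,[0,0,0.75],[0,0,0]],
    [0.3,[0,0,0],[0,0,0]],
    [0.3,[0,0,0],[0,0,0]]
  ]
}}

```text
time_s: 6.6
tcp_pos: [495.9, 220.6, 42.7]
eef_rot: [179.9, -0.0, 76.4]
wrist_force: [-0.1, -0.7, -0.2]
grip_width: 61.0
```

Emit:
{"name": "move_arm", "arguments": {
  "motion": [
    [-0.2,[0,0,0],[0,0,0]],
    [-0.5,[0,0,0],[0,0,0]],
    [-1,[0,0,0],[0,0,0]],
    [-1,[0,0,0],[0,0,0]],
    [-1,[0,0,0],[0,0,0]],
    [-1,[0,0,0],[0,0,0]],
    [-1,[0,0,0],[0,0,0]]
  ],
  "grip_force": 30
}}

```text
time_s: 7.3
tcp_pos: [495.6, 220.4, 42.2]
eef_rot: [180.0, -0.0, 76.4]
wrist_force: [0.4, -1.4, 1.0]
grip_width: 29.4
```

Emit:
{"name": "move_arm", "arguments": {
  "motion": [
    [-1,[0,0,-0.5],[0,0,0]],
    [-1,[0,0,-1],[0,0,0]],
    [-1,[0,0,-2],[0,0,0]],
    [-1,[0,0,-3],[0,0,0]],
    [-1,[0,0,-3],[0,0,0]],
    [-1,[0,0,-3],[0,0,0]],
    [-1,[0,0,-3],[0,0,0]],
    [-1,[0,0,-3],[0,0,0]],
    [-1,[0,0,-2],[0,0,0]],
    [-1,[0,0,-0.5],[0,0,0]],
    [-1,[0,0,0],[0,0,0]],
    [-1,[0,0,0],[0,0,0]]
  ]
}}

```text
time_s: 8.5
tcp_pos: [494.6, 220.2, 250.4]
eef_rot: [-179.9, 0.1, 76.4]
wrist_force: [0.6, 0.6, -2.1]
grip_width: 29.3
```

```bash
python3 - <<'E'
from h import *
import pickle
p,R,s=pose(); print(p,s["eef_rot"],s["time_s"],s["wrist_force"],s["wrist_torque"],s["grip_width"]); c=camera_params("wrist"); f=grab_frame("wrist"); pickle.dump((c,p,R.as_matrix()),open("w3.pkl","wb"))
im=f[...,::-1].copy(); cv2.imwrite("pics/w3.png",im)
# predicted pixels of nub tip / band centres if stick middle at grasp point
q=lambda x,z=6:p+R.apply([x,0,z])
print(proj(c,[q(55),q(0),q(-55),p+R.apply([55,4.5,6])]))
u=proj(c,[q(20)])[0].astype(int); print(u)
z=im[150:450,120:520]; cv2.imwrite("pics/w3z.png",cv2.resize(z,None,fx=2,fy=2,interpolation=cv2.INTER_CUBIC))
E
```

```text
[494.57417032 220.23177146 250.35193007] [-1.79861064e+02  8.75503287e-02  7.64193670e+01] 8.5 [ 0.56890621  0.63751852 -2.14792977] [-0.01989615 -0.08149226  0.01606145] 29.306797625679256
[[318.58718996 176.01121625]
 [318.463023   310.8269814 ]
 [318.36137792 427.02423931]
 [330.46829685 176.01096572]]
[318 264]
```

View pics/w3z.png

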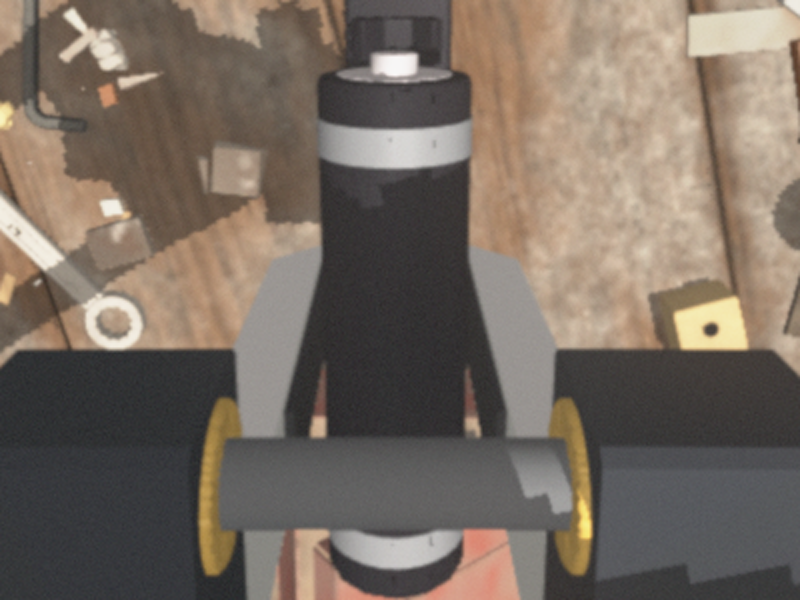

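The stick is held at its middle: its nub tip is at crop (394,52), row 176 in the full frame, and the prediction was 176.0. The wrist weight of -2.1 N fits 0.2 kg. I carry it to the charger.

Emit:
{"name": "move_arm", "arguments": {
  "motion": [
    [-1,[-1.7,0.5,0],[0,0,0]],
    [-1,[-3.8,1.15,0],[0,0,0]],
    [-1,[-3.8,1.15,0],[0,0,0]],
    [-1,[-3.8,1.15,0],[0,0,0]],
    [-1,[-3.8,1.15,0],[0,0,0]],
    [-1,[-3.8,1.15,0],[0,0,0]],
    [-1,[-3.8,1.15,0],[0,0,0]],
    [-1,[-3.8,1.15,0],[0,0,0]],
    [-1,[-3.8,1.15,0],[0,0,0]],
    [-1,[-3.8,1.15,0],[0,0,0]],
    [-1,[-3.8,1.15,0],[0,0,0]],
    [-1,[-3.8,1.15,0],[0,0,0]],
    [-1,[-3.8,1.15,0],[0,0,0]],
    [-1,[-3.8,1.1,0],[0,0,0]],
    [-1,[0,0,0],[0,0,-5.9]],
    [-1,[0,0,0],[0,0,-5.9]],
    [-1,[0,0,0],[0,0,-5.9]],
    [-1,[0,0,0],[0,0,-5.9]],
    [-1,[0,0,0],[0,0,-5.8]],
    [-1,[0,0,0],[0,0,0]]
  ]
}}

```text
time_s: 10.55
tcp_pos: [524.4, -312.1, 249.9]
eef_rot: [-179.9, -0.2, 105.8]
wrist_force: [0.7, 0.0, -2.2]
grip_width: 29.3
```

Emit:
{"name": "move_arm", "arguments": {
  "motion": [
    [-1,[0,0,0],[0,4.5,0]],
    [-1,[0,0,0],[0,5,0]],
    [-1,[0,0,0],[0,5,0]],
    [-1,[0,0,0],[0,0,0]],
    [-1,[0,0,0],[0,0,0]]
  ]
}}

```text
time_s: 11.05
tcp_pos: [524.8, -312.7, 250.5]
eef_rot: [-179.9, -14.5, 105.7]
wrist_force: [-0.1, -0.1, -2.1]
grip_width: 29.0
```

```bash
python3 - <<'E'
from h import *
p,R,s=pose(); print(p,s["eef_rot"],s["time_s"],s["wrist_force"])
print(R.as_matrix()[:,0], np.degrees(np.arcsin(R.as_matrix()[2,0])))
print(delta([524.2,-312.7,100],[180,-14.5,105.77])); print(delta([524.2,-312.7,68.9],[180,-14.5,105.77]))
E
```

```text
[ 524.82177252 -312.74194576  250.48935232] [-179.89749012  -14.52529496  105.69394778] 11.05 [-0.07838058 -0.12958118 -2.09359835]
[-0.2618528  0.9319489  0.2508074] 14.525294956496658
(array([-3.754, -0.033, 14.573]), array([-0.08, -0.03, -0.07]))
(array([-4.534, -0.027, 17.584]), array([-0.08, -0.03, -0.07]))
```

Emit:
{"name": "move_arm", "arguments": {
  "motion": [
    [-1,[-0.25,0,1],[0,0,0]],
    [-1,[-0.6,0,2.4],[0,0,0]],
    [-1,[-0.6,0,2.4],[0,0,0]],
    [-1,[-0.6,0,2.4],[0,0,0]],
    [-1,[-0.6,0,2.4],[0,0,0]],
    [-1,[-0.5,0,2],[0,0,0]],
    [-1,[-0.4,0,1.5],[0,0,0]],
    [-1,[-0.4,0,1.5],[0,0,0]],
    [-1,[-0.3,0,1],[0,0,0]],
    [-1,[-0.25,0,1],[0,0,0]],
    [-1,[0,0,0],[0,0,0]],
    [-1,[0,0,0],[0,0,0]]
  ]
}}

```text
time_s: 12.25
tcp_pos: [525.0, -312.2, 70.6]
eef_rot: [180.0, -14.5, 105.8]
wrist_force: [-0.4, 0.7, -1.9]
grip_width: 29.1
```

```bash
cat >> h.py <<'E'
ctr=np.array([535.935,-355.51]); u=np.array([np.cos(np.radians(105.77)),np.sin(np.radians(105.77)),0]); n=np.array([-u[1],u[0],0])
def rep():
    """stick state in seat frame (seat s=17.5, n=-0.4): flat centre, mid, nub"""
    p,R,s=pose(); X=R.as_matrix()[:,0]; mid=p+R.apply([0,0,6]); S=np.array([*ctr,0])
    f=lambda q:np.round([(q-S)@u-17.5,(q-S)@n+.4,q[2]],1)
    print("flat",f(mid-55*X),"mid",f(mid),"nub",f(mid+55*X),"slope",round(np.degrees(np.arcsin(X[2])),2),"yawerr",round(np.degrees(np.arcsin(X@n)),2),"F u,n,z",np.round([s["wrist_force"]@u,s["wrist_force"]@n,s["wrist_force"][2]],2),"T",np.round(s["wrist_torque"],2),"t",s["time_s"],"w",round(s["grip_width"],1))
E
python3 -c "
from h import *
rep()
for k in ('wrist','scene'): cv2.imwrite(f'pics/{k}4.png',grab_frame(k)[...,::-1])
a=cv2.imread('pics/wrist4.png')[60:360,180:480];b=cv2.imread('pics/scene4.png')[120:220,320:420]
cv2.imwrite('pics/m4.png',np.hstack([cv2.resize(a,(400,400)),cv2.resize(b,(400,400),interpolation=cv2.INTER_CUBIC)]))"
```

```text
flat [-24.6  -0.9  51.1] mid [28.7 -0.9 64.8] nub [81.9 -0.8 78.6] slope 14.47 yawerr 0.05 F u,n,z [ 0.8   0.22 -1.93] T [-0.17 -0.17  0.02] t 12.25 w 29.1
```

View pics/m4.png

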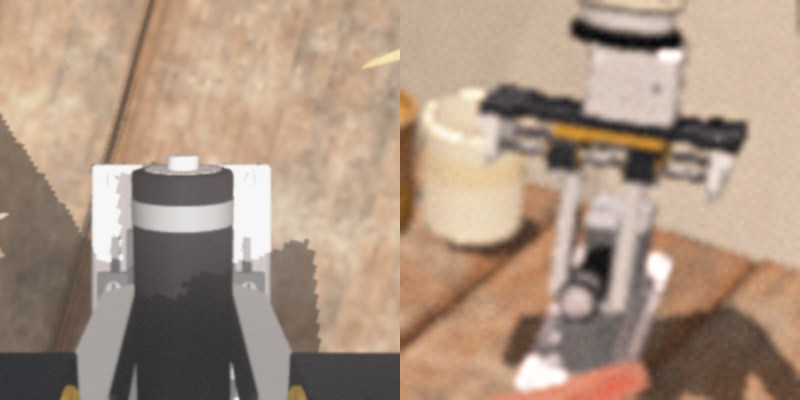

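The wrist view (left crop) shows the stick over the charger, with the nub end at (183,162) centred over the plate. The scene crop shows the stick sloping toward the hood. I slide it in to about 3 mm short of the spring.

Emit:
{"name": "move_arm", "arguments": {
  "motion": [
    [-1,[-0.04,-0.07,0.15],[0,0,0]],
    [-1,[-0.3,0,0],[0,0,0]],
    [-1,[-0.3,0,0],[0,0,0]],
    [-1,[-0.3,0,0],[0,0,0]],
    [-1,[-0.3,0,0],[0,0,0]],
    [-1,[-0.3,0,0],[0,0,0]],
    [-1,[-0.3,0,0],[0,0,0]],
    [-1,[-0.2,0,0],[0,0,0]],
    [-1,[0,0,0],[0,0,0]],
    [-1,[0,0,0],[0,0,0]]
  ]
}}

```text
time_s: 13.35
tcp_pos: [529.4, -330.8, 63.7]
eef_rot: [-180.0, -14.5, 105.8]
wrist_force: [0.2, 0.8, -2.1]
grip_width: 29.3
```

```bash
python3 -c "
from h import *
rep()"
```

```text
flat [-43.7  -0.1  44.1] mid [ 9.6 -0.1 57.9] nub [62.8 -0.  71.7] slope 14.51 yawerr 0.05 F u,n,z [ 0.74 -0.42 -2.08] T [-0.17 -0.11  0.  ] t 13.35 w 29.3
```

Emit:
{"name": "move_arm", "arguments": {
  "motion": [
    [-1,[-0.1,0,0],[0,0,0]],
    [-1,[-0.1,0,0],[0,0,0]],
    [-1,[-0.1,0,0],[0,0,0]],
    [-1,[0,0,0],[0,0,0]],
    [-1,[0,0,0],[0,0,0]]
  ]
}}

```text
time_s: 13.85
tcp_pos: [530.2, -333.6, 63.0]
eef_rot: [-180.0, -14.5, 105.8]
wrist_force: [0.6, 0.2, -1.7]
grip_width: 29.4
```

```bash
python3 -c "
from h import *
rep()"
```

```text
flat [-46.6  -0.1  43.4] mid [ 6.6 -0.1 57.2] nub [59.9 -0.  71. ] slope 14.5 yawerr 0.05 F u,n,z [-0.   -0.62 -1.73] T [-0.2  -0.15 -0.04] t 13.85 w 29.4
```

Emit:
{"name": "move_arm", "arguments": {
  "motion": [
    [-1,[-0.1,0,0],[0,0,0]],
    [-1,[-0.1,0,0],[0,0,0]],
    [-1,[0,0,0],[0,0,0]],
    [-1,[0,0,0],[0,0,0]]
  ]
}}

```text
time_s: 14.25
tcp_pos: [530.7, -335.5, 62.5]
eef_rot: [-180.0, -14.5, 105.8]
wrist_force: [0.5, 0.4, -2.0]
grip_width: 28.9
```

```bash
python3 -c "
from h import *
rep()"
```

```text
flat [-48.6  -0.1  42.9] mid [ 4.7 -0.  56.7] nub [57.9  0.  70.4] slope 14.5 yawerr 0.05 F u,n,z [ 0.22 -0.6  -1.98] T [-0.23 -0.17 -0.  ] t 14.25 w 28.9
```

Emit:
{"name": "move_arm", "arguments": {
  "motion": [
    [-1,[-0.1,0,0],[0,0,0]],
    [-1,[-0.1,0,0],[0,0,0]],
    [-1,[0,0,0],[0,0,0]],
    [-1,[0,0,0],[0,0,0]]
  ]
}}

```text
time_s: 14.65
tcp_pos: [531.2, -336.8, 62.1]
eef_rot: [-180.0, -14.6, 105.8]
wrist_force: [-1.2, 2.3, -0.3]
grip_width: 29.5
```

```bash
python3 -c "
from h import *
rep()"
```

```text
flat [-49.9  -0.2  42.4] mid [ 3.3 -0.1 56.3] nub [56.5 -0.  70.1] slope 14.56 yawerr 0.06 F u,n,z [ 2.5   0.51 -0.32] T [0.28 0.06 0.04] t 14.65 w 29.5
```

Emit:
{"name": "move_arm", "arguments": {
  "motion": [
    [-1,[-0.1,0,0],[0,0,0]],
    [-1,[-0.1,0,0],[0,0,0]],
    [-1,[-0.1,0,0],[0,0,0]],
    [-1,[0,0,0],[0,0,0]],
    [-1,[0,0,0],[0,0,0]]
  ]
}}

```text
time_s: 15.15
tcp_pos: [532.1, -340.0, 61.4]
eef_rot: [180.0, -14.5, 105.8]
wrist_force: [-2.1, 4.5, 0.9]
grip_width: 29.2
```

```bash
python3 -c "
from h import *
rep()"
```

```text
flat [-53.3  -0.2  41.8] mid [-0.  -0.2 55.6] nub [53.2 -0.1 69.4] slope 14.51 yawerr 0.06 F u,n,z [4.87 0.79 0.87] T [ 0.57  0.11 -0.01] t 15.15 w 29.2
```

Emit:
{"name": "move_arm", "arguments": {
  "motion": [
    [-1,[-0.1,0,0],[0,0,0]],
    [-1,[-0.1,0,0],[0,0,0]],
    [-1,[-0.1,0,0],[0,0,0]],
    [-1,[0,0,0],[0,0,0]],
    [-1,[0,0,0],[0,0,0]]
  ]
}}

```text
time_s: 15.65
tcp_pos: [532.8, -342.4, 60.9]
eef_rot: [180.0, -14.6, 105.8]
wrist_force: [-1.5, 5.6, 2.1]
grip_width: 29.4
```

```bash
python3 -c "
from h import *
rep()"
```

```text
flat [-55.8  -0.2  41.3] mid [-2.6 -0.2 55.1] nub [50.7 -0.1 68.9] slope 14.56 yawerr 0.07 F u,n,z [ 5.82 -0.08  2.13] T [0.75 0.18 0.02] t 15.65 w 29.4
```

Emit:
{"name": "move_arm", "arguments": {
  "motion": [
    [-1,[0,0,0],[0,0,0]],
    [-1,[-0.09,0,-0.025],[0,0,0]],
    [-1,[-0.09,0,-0.025],[0,0,0]],
    [-1,[-0.09,0,-0.025],[0,0,0]],
    [-1,[0,0,0],[0,0,0]],
    [-1,[0,0,0],[0,0,0]]
  ],
  "grip_force": 50
}}

```text
time_s: 16.25
tcp_pos: [533.4, -344.7, 61.0]
eef_rot: [-180.0, -14.6, 105.8]
wrist_force: [-3.4, 6.7, 2.6]
grip_width: 29.0
```

```bash
python3 -c "
from h import *
rep()
p,R,s=pose();c=camera_params('wrist');cv2.imwrite('pics/w5.png',grab_frame('wrist')[...,::-1])
print(proj(c,[p+R.apply([55,0,6]),p+R.apply([51,15,6]),p+R.apply([51,-15,6])]))
im=cv2.imread('pics/w5.png')[100:300,200:440];cv2.imwrite('pics/w5z.png',cv2.resize(im,None,fx=3,fy=3,interpolation=cv2.INTER_CUBIC))"
```

```text
flat [-58.1  -0.2  41.3] mid [-4.9 -0.1 55.2] nub [48.4 -0.1 69.1] slope 14.62 yawerr 0.08 F u,n,z [7.33 1.45 2.62] T [ 0.98  0.34 -0.02] t 16.25 w 29.0
[[317.83252681 176.11666795]
 [357.21507753 186.68721447]
 [278.43876496 186.67956884]]
```

View pics/w5z.png

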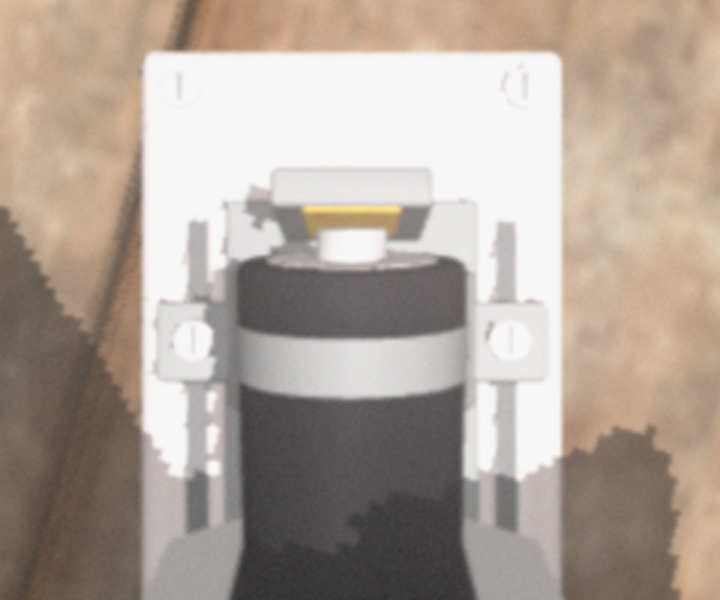

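The nub is still where predicted (row 176) and stands clear inside the wall, and the force puts the spring about 9 mm in. I tip it down about the flat end in stages.

Emit:
{"name": "move_arm", "arguments": {
  "motion": [
    [-1,[0.0105,0,0.096],[0,-1,0]],
    [-1,[0.0105,0,0.096],[0,-1,0]],
    [-1,[0.0105,0,0.096],[0,-1,0]],
    [-1,[0.0105,0,0.096],[0,-1,0]],
    [-1,[0.0105,0,0.096],[0,-1,0]],
    [-1,[0,0,0],[0,0,0]],
    [-1,[0,0,0],[0,0,0]]
  ]
}}

```text
time_s: 17.0
tcp_pos: [533.0, -343.0, 56.4]
eef_rot: [-180.0, -9.6, 105.9]
wrist_force: [-2.2, 6.4, 2.1]
grip_width: 29.2
```

```bash
python3 -c "
from h import *
rep()"
```

```text
flat [-57.8  -0.3  41.3] mid [-3.6 -0.2 50.5] nub [50.6 -0.1 59.7] slope 9.61 yawerr 0.09 F u,n,z [6.73 0.41 2.11] T [0.98 0.23 0.05] t 17.0 w 29.2
```

Emit:
{"name": "move_arm", "arguments": {
  "motion": [
    [-1,[0.0105,0,0.096],[0,-1,0]],
    [-1,[0.0105,0,0.096],[0,-1,0]],
    [-1,[0.0105,0,0.096],[0,-1,0]],
    [-1,[0.0105,0,0.096],[0,-1,0]],
    [-1,[0.0105,0,0.096],[0,-1,0]],
    [-1,[0,0,0],[0,0,0]],
    [-1,[0,0,0],[0,0,0]]
  ]
}}

```text
time_s: 17.7
tcp_pos: [532.7, -341.8, 51.5]
eef_rot: [-180.0, -4.6, 105.9]
wrist_force: [-3.0, 6.0, 2.3]
grip_width: 29.2
```

```bash
python3 -c "
from h import *
rep()"
```

```text
flat [-57.8  -0.3  41.1] mid [-3.  -0.2 45.5] nub [51.9 -0.1 50. ] slope 4.62 yawerr 0.08 F u,n,z [6.59 1.31 2.31] T [ 0.98  0.29 -0.06] t 17.7 w 29.2
```

Emit:
{"name": "move_arm", "arguments": {
  "motion": [
    [-1,[-0.02,0,0.096],[0,-1,0]],
    [-1,[0.0,0,0.096],[0,-1,0]],
    [-1,[0.0,0,0.096],[0,-1,0]],
    [-1,[0.0105,0,0.096],[0,-1,0]],
    [-1,[0.005,0,0.05],[0,-0.6,0]],
    [-1,[0,0,0],[0,0,0]],
    [-1,[0,0,0],[0,0,0]]
  ]
}}

```text
time_s: 18.4
tcp_pos: [532.6, -341.6, 47.2]
eef_rot: [-180.0, -0.0, 105.8]
wrist_force: [-2.6, 6.8, 3.7]
grip_width: 28.7
```

```bash
python3 -c "
from h import *
rep()"
```

```text
flat [-58.2  -0.2  41.1] mid [-3.2 -0.1 41.2] nub [51.8 -0.1 41.2] slope 0.04 yawerr 0.08 F u,n,z [7.22 0.69 3.71] T [ 1.06  0.34 -0.02] t 18.4 w 28.7
```

Emit:
{"name": "move_arm", "arguments": {
  "motion": [
    [-1,[0.08,0,0],[0,0,0]],
    [-1,[0.08,0,0],[0,0,0]],
    [-1,[0.08,0,0],[0,0,0]],
    [-1,[0,0,0],[0,0,0]],
    [-1,[0,0,0],[0,0,0]]
  ]
}}

```text
time_s: 18.9
tcp_pos: [532.1, -340.0, 47.2]
eef_rot: [180.0, 0.0, 105.8]
wrist_force: [-1.7, 5.5, 2.3]
grip_width: 28.9
```

```bash
python3 -c "
from h import *
rep()"
```

```text
flat [-56.5  -0.2  41.2] mid [-1.5 -0.1 41.2] nub [53.5 -0.1 41.1] slope -0.04 yawerr 0.06 F u,n,z [5.72 0.11 2.32] T [0.85 0.19 0.  ] t 18.9 w 28.9
```

Emit:
{"name": "move_arm", "arguments": {
  "motion": [
    [-1,[0,0,0.03],[0,0,0]],
    [-1,[0,0,0.03],[0,0,0]],
    [-1,[0,0,0],[0,0,0]],
    [-1,[0,0,0],[0,0,0]]
  ]
}}

```text
time_s: 19.3
tcp_pos: [532.2, -340.0, 47.0]
eef_rot: [180.0, 0.0, 105.8]
wrist_force: [-3.1, 5.8, 2.5]
grip_width: 29.1
```

```bash
python3 -c "
from h import *
rep()"
```

```text
flat [-56.6  -0.2  41. ] mid [-1.6 -0.2 41. ] nub [53.4 -0.1 40.9] slope -0.05 yawerr 0.06 F u,n,z [6.46 1.37 2.54] T [ 0.92  0.34 -0.  ] t 19.3 w 29.1
```

Emit:
{"name": "move_arm", "arguments": {
  "motion": [
    [-1,[0.05,0,0.04],[0,0,0]],
    [-1,[0,0,0.04],[0,0,0]],
    [-1,[0,0,0],[0,0,0]],
    [-1,[0,0,0],[0,0,0]]
  ]
}}

```text
time_s: 19.7
tcp_pos: [532.2, -340.0, 46.7]
eef_rot: [180.0, 0.1, 105.8]
wrist_force: [-3.1, 5.4, 4.6]
grip_width: 29.1
```

```bash
python3 -c "
from h import *
rep()"
```

```text
flat [-56.6  -0.3  40.8] mid [-1.6 -0.2 40.7] nub [53.4 -0.1 40.6] slope -0.12 yawerr 0.06 F u,n,z [6.08 1.52 4.58] T [0.82 0.37 0.  ] t 19.7 w 29.1
```

Emit:
{"name": "move_arm", "arguments": {
  "motion": [
    [-1,[0.05,0,0.03],[0,0,0]],
    [-1,[0.05,0,0.03],[0,0,0]],
    [-1,[0,0,0],[0,0,0]],
    [-1,[0,0,0],[0,0,0]]
  ]
}}

```text
time_s: 20.1
tcp_pos: [532.1, -339.9, 46.7]
eef_rot: [180.0, 0.2, 105.8]
wrist_force: [-3.6, 3.7, 5.8]
grip_width: 29.2
```

```bash
python3 -c "
from h import *
rep()"
```

```text
flat [-56.5  -0.2  40.9] mid [-1.5 -0.2 40.7] nub [53.5 -0.1 40.5] slope -0.24 yawerr 0.05 F u,n,z [4.54 2.46 5.78] T [0.57 0.41 0.1 ] t 20.1 w 29.2
```

Emit:
{"name": "move_arm", "arguments": {
  "motion": [
    [-1,[0,0,-0.05],[0,0,0]],
    [-1,[0,0,-0.04],[0,0,0]],
    [-1,[0,0,0],[0,0,0]],
    [-1,[0,0,0],[0,0,0]]
  ]
}}

```text
time_s: 20.5
tcp_pos: [532.1, -339.7, 46.7]
eef_rot: [180.0, 0.2, 105.8]
wrist_force: [-2.6, 3.5, 5.5]
grip_width: 28.8
```

```bash
python3 -c "
from h import *
rep()"
```

```text
flat [-56.2  -0.2  40.9] mid [-1.2 -0.2 40.7] nub [53.8 -0.1 40.5] slope -0.19 yawerr 0.05 F u,n,z [4.03 1.51 5.46] T [0.47 0.32 0.05] t 20.5 w 28.8
```

Emit:
{"name": "move_arm", "arguments": {
  "motion": [
    [-1,[0.05,0,0],[0,0,0]],
    [-1,[0.05,0,0],[0,0,0]],
    [-1,[0,0,0],[0,0,0]],
    [-1,[0,0,0],[0,0,0]]
  ]
}}

```text
time_s: 20.9
tcp_pos: [531.9, -339.0, 46.6]
eef_rot: [180.0, 0.2, 105.8]
wrist_force: [-1.8, 2.0, 6.1]
grip_width: 29.0
```

```bash
python3 -c "
from h import *
rep()"
```

```text
flat [-55.5  -0.2  40.8] mid [-0.5 -0.2 40.6] nub [54.5 -0.1 40.4] slope -0.22 yawerr 0.05 F u,n,z [2.43 1.15 6.08] T [ 0.25  0.35 -0.03] t 20.9 w 29.0
```

Emit:
{"name": "move_arm", "arguments": {
  "motion": [
    [-1,[0.05,0,0],[0,0,0]],
    [-1,[0.05,0,0],[0,0,0]],
    [-1,[0,0,0],[0,0,0]],
    [-1,[0,0,0],[0,0,0]]
  ]
}}

```text
time_s: 21.3
tcp_pos: [531.7, -338.3, 46.6]
eef_rot: [180.0, 0.3, 105.8]
wrist_force: [-2.6, 0.9, 4.9]
grip_width: 28.6
```

```bash
python3 -c "
from h import *
rep()"
```

```text
flat [-54.8  -0.2  40.8] mid [ 0.2 -0.2 40.6] nub [55.2 -0.1 40.4] slope -0.25 yawerr 0.04 F u,n,z [1.54 2.21 4.94] T [0.04 0.22 0.09] t 21.3 w 28.6
```

Emit:
{"name": "move_arm", "arguments": {
  "motion": [
    [-1,[0,0,0.04],[0,0,0]],
    [-1,[0,0,0],[0,0,0]],
    [-1,[0,0,0],[0,0,0]]
  ],
  "grip_force": 5
}}

```text
time_s: 21.6
tcp_pos: [531.8, -338.4, 46.3]
eef_rot: [180.0, 0.3, 105.8]
wrist_force: [-2.0, 0.2, 6.0]
grip_width: 29.6
```

```bash
python3 -c "
from h import *
rep()"
```

```text
flat [-54.9  -0.3  40.5] mid [ 0.1 -0.2 40.3] nub [55.1 -0.2 40. ] slope -0.27 yawerr 0.03 F u,n,z [0.74 1.87 5.96] T [-0.03  0.23  0.07] t 21.6 w 29.6
```

Emit:
{"name": "move_arm", "arguments": {
  "motion": [
    [-0.3,[0,0,0],[0,0,0]],
    [-0.2,[0,0,0],[0,0,0]],
    [-0.1,[0,0,0],[0,0,0]],
    [0.0,[0,0,0],[0,0,0]],
    [0.05,[0,0,0],[0,0,0]],
    [0.05,[0,0,0],[0,0,0]]
  ]
}}

```text
time_s: 22.2
tcp_pos: [531.3, -337.2, 45.3]
eef_rot: [-180.0, 0.1, 105.8]
wrist_force: [-0.2, -0.8, -0.5]
grip_width: 49.4
```

```bash
python3 -c "
from h import *
rep()
p,R,s=pose();c=camera_params('wrist');cv2.imwrite('pics/w6.png',grab_frame('wrist')[...,::-1])
im=cv2.imread('pics/w6.png')[100:300,200:440];cv2.imwrite('pics/w6z.png',cv2.resize(im,None,fx=3,fy=3,interpolation=cv2.INTER_CUBIC))"
```

```text
flat [-53.6  -0.1  39.4] mid [ 1.4 -0.1 39.3] nub [56.4 -0.  39.2] slope -0.1 yawerr 0.05 F u,n,z [-0.68  0.42 -0.46] T [-0.06 -0.09  0.02] t 22.2 w 49.4
```

View pics/w6z.png

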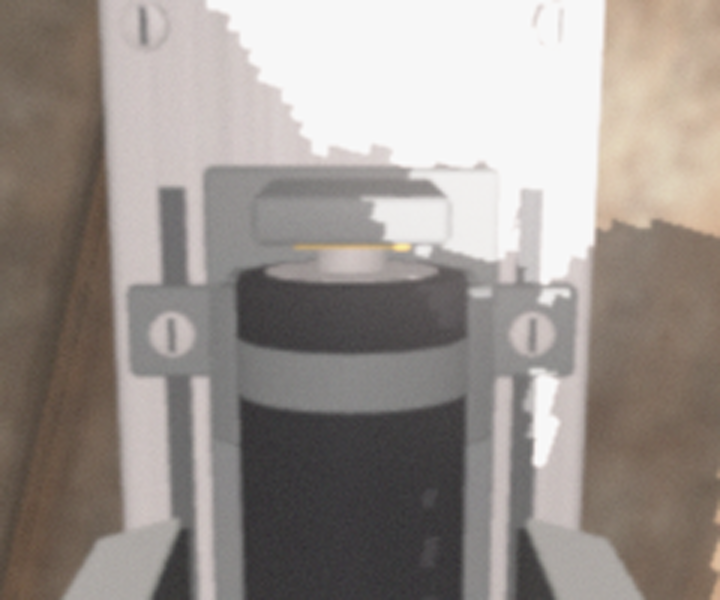

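The stick lies in the saddles with its nub (crop (350,258)) against the end wall's brass contact (350,247), and the fingers are clear. I retract straight up and check.

Emit:
{"name": "move_arm", "arguments": {
  "motion": [
    [0.05,[0,0,-0.5],[0,0,0]],
    [0.05,[0,0,-1],[0,0,0]],
    [0.05,[0,0,-2],[0,0,0]],
    [0.05,[0,0,-2.5],[0,0,0]],
    [0.05,[0,0,-2.5],[0,0,0]],
    [0.05,[0,0,-2.5],[0,0,0]],
    [0.05,[0,0,-2],[0,0,0]],
    [0.05,[0,0,0],[0,0,0]],
    [0.05,[0,0,0],[0,0,0]]
  ]
}}

```text
time_s: 23.15
tcp_pos: [531.3, -337.1, 176.2]
eef_rot: [179.9, 0.2, 105.8]
wrist_force: [-0.6, -1.0, -0.7]
grip_width: 49.3
```

```bash
python3 - <<'E'
from h import *
import pickle
rep(); c=camera_params('wrist');cv2.imwrite('pics/w7.png',grab_frame('wrist')[...,::-1]);pickle.dump(c,open("w7.pkl","wb"))
cv2.imwrite('pics/s7.png',grab_frame('scene')[...,::-1])
S=np.array([*ctr,0])+17.5*u-.4*n
q=lambda s,nn,z:S+s*u+nn*n+np.array([0,0,z])
print("pred nub,shoulder L/R,flat",proj(c,[q(55,0,40),q(51,15,40),q(51,-15,40),q(0,15,40),q(0,-15,40)]))
im=cv2.imread('pics/w7.png')[60:360,220:420];b=cv2.imread('pics/s7.png')[150:225,340:390]
cv2.imwrite('pics/m7.png',np.hstack([cv2.resize(im,(400,600),interpolation=cv2.INTER_CUBIC),cv2.resize(b,(400,600),interpolation=cv2.INTER_CUBIC)]))
E
```

```text
flat [-53.6  -0.2 170.3] mid [  1.4  -0.2 170.2] nub [ 5.64e+01 -1.00e-01  1.70e+02] slope -0.18 yawerr 0.05 F u,n,z [-0.84  0.81 -0.66] T [-0.07 -0.11 -0.02] t 23.15 w 49.3
pred nub,shoulder L/R,flat [[317.10371766 159.19524428]
 [295.12963229 165.1314207 ]
 [339.06413742 165.1705276 ]
 [296.00165068 237.58258712]
 [338.06241508 237.61061254]]
```

View pics/m7.png

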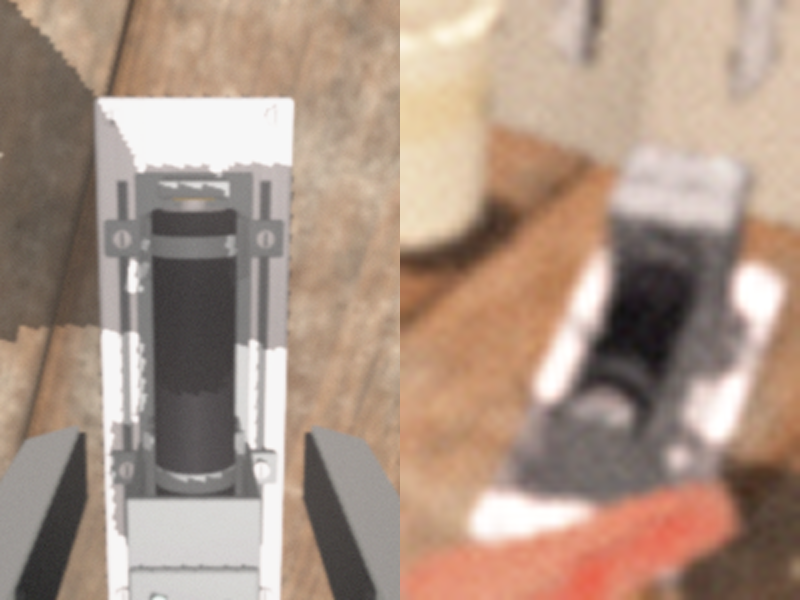

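The left crop shows the stick straight in the saddles, nub at the wall (190,203), flat end under the hood (195,490). To confirm the flat end is fully down, I touch its top lightly with closed fingertips; contact is expected at a TCP height of about 80 mm.

Emit:
{"name": "move_arm", "arguments": {
  "motion": [
    [-1,[-2.1,0,0],[0,0,0]],
    [-1,[0,0,2],[0,0,0]],
    [-1,[0,0,2.5],[0,0,0]],
    [-1,[0,0,2.5],[0,0,0]],
    [-1,[0,0,1.2],[0,0,0]],
    [-1,[0,0,0.5],[0,0,0]],
    [-1,[0,0,0.3],[0,0,0]],
    [-1,[0,0,0.2],[0,0,0]],
    [-1,[0,0,0],[0,0,0]],
    [-1,[0,0,0],[0,0,0]]
  ]
}}

```text
time_s: 24.25
tcp_pos: [537.4, -357.7, 84.7]
eef_rot: [179.9, 0.2, 105.8]
wrist_force: [0.7, 1.0, 0.7]
grip_width: 0.6
```

Emit:
{"name": "move_arm", "arguments": {
  "motion": [
    [-1,[0,0,0.1],[0,0,0]],
    [-1,[0,0,0.1],[0,0,0]],
    [-1,[0,0,0],[0,0,0]],
    [-1,[0,0,0],[0,0,0]]
  ]
}}

```text
time_s: 24.65
tcp_pos: [536.9, -357.3, 81.5]
eef_rot: [-180.0, 0.1, 105.8]
wrist_force: [0.8, 1.3, 0.1]
grip_width: 0.9
```

Emit:
{"name": "move_arm", "arguments": {
  "motion": [
    [-1,[0,0,0.05],[0,0,0]],
    [-1,[0,0,0.05],[0,0,0]],
    [-1,[0,0,0],[0,0,0]],
    [-1,[0,0,0],[0,0,0]]
  ]
}}

```text
time_s: 25.05
tcp_pos: [537.0, -357.4, 80.8]
eef_rot: [180.0, 0.1, 105.8]
wrist_force: [-0.8, -0.1, 0.8]
grip_width: 0.3
```

Emit:
{"name": "move_arm", "arguments": {
  "motion": [
    [-1,[0,0,0.05],[0,0,0]],
    [-1,[0,0,0.05],[0,0,0]],
    [-1,[0,0,0],[0,0,0]],
    [-1,[0,0,0],[0,0,0]]
  ]
}}

```text
time_s: 25.45
tcp_pos: [537.1, -357.5, 80.5]
eef_rot: [180.0, 0.1, 105.8]
wrist_force: [-2.4, 0.9, 5.4]
grip_width: 0.4
```

Contact came at 80.5, so the flat end is down. I make the same touch near the nub end for level.

Emit:
{"name": "move_arm", "arguments": {
  "motion": [
    [-1,[0,0,-0.5],[0,0,0]],
    [-1,[0,0,-0.5],[0,0,0]],
    [-1,[2,0,0],[0,0,0]],
    [-1,[2.5,0,0],[0,0,0]],
    [-1,[0,0,0.5],[0,0,0]],
    [-1,[0,0,0.3],[0,0,0]],
    [-1,[0,0,0.1],[0,0,0]],
    [-1,[0,0,0.05],[0,0,0]],
    [-1,[0,0,0],[0,0,0]],
    [-1,[0,0,0],[0,0,0]]
  ]
}}

```text
time_s: 26.45
tcp_pos: [524.7, -314.3, 80.3]
eef_rot: [180.0, 0.1, 105.8]
wrist_force: [-0.5, 1.7, 4.6]
grip_width: 0.4
```

Emit:
{"name": "move_arm", "arguments": {
  "motion": [
    [-1,[0,0,0.05],[0,0,0]],
    [-1,[0,0,0],[0,0,0]],
    [-1,[0,0,0],[0,0,0]]
  ]
}}

```text
time_s: 26.75
tcp_pos: [524.7, -314.3, 80.2]
eef_rot: [180.0, 0.1, 105.8]
wrist_force: [-1.7, 2.7, 5.4]
grip_width: 0.6
```

Both ends are within 0.3 mm of level and at the seated height. I withdraw, take a last look and hand in.

Emit:
{"name": "move_arm", "arguments": {
  "motion": [
    [-1,[0,0,-0.5],[0,0,0]],
    [-1,[0,0,-1.5],[0,0,0]],
    [-1,[0,0,-3],[0,0,0]],
    [-1,[0,0,-3],[0,0,0]],
    [-1,[0,0,-3],[0,0,0]],
    [-1,[0,0,-2],[0,0,0]],
    [-1,[0,0,0],[0,0,0]],
    [-1,[0,0,0],[0,0,0]]
  ]
}}

```text
time_s: 27.55
tcp_pos: [524.8, -314.1, 209.7]
eef_rot: [180.0, 0.2, 105.8]
wrist_force: [-0.4, 0.1, -0.5]
grip_width: 0.8
```

```bash
python3 - <<'E'
from h import *
c=camera_params('wrist');cv2.imwrite('pics/w8.png',grab_frame('wrist')[...,::-1]);t=grab_frame('top')[...,::-1];cv2.imwrite('pics/t8.png',t)
a=cv2.imread('pics/top0.png').astype(int)
for nme,(x,y) in dict(jar=(394,160),block=(284,172),angle=(372,296)).items(): print(nme,"mean change",abs(t[y-15:y+15,x-15:x+15].astype(int)-a[y-15:y+15,x-15:x+15]).mean())
im=cv2.imread('pics/w8.png')[60:420,200:440];cv2.imwrite('pics/w8z.png',cv2.resize(im,(400,600)))
E
```

```text
jar mean change 4.608148148148148
block mean change 5.917037037037037
angle mean change 8.232222222222223
```

View pics/w8z.png

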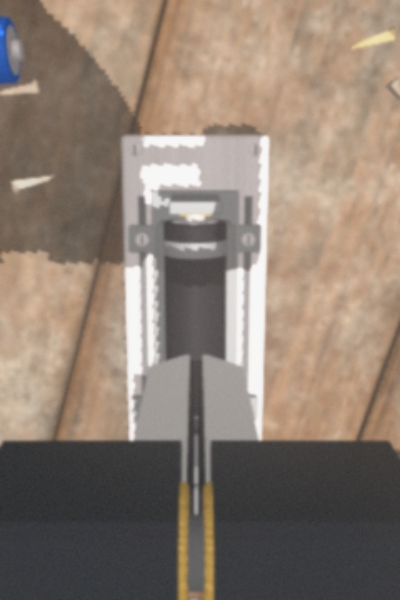

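The stick lies straight in the charger with its nub at the wall (crop (195,215)). The tool is well above it, and the bystander patches in the top view changed only by noise and shadow.

```bash
python3 -c "
from plant import *
print(sign_off())"
```

```text
the job is handed in; nothing more can be done
None
```

The battery stick is loaded in the charger: lying in its saddles, nub against the end wall, held by the spring. I handed the job in at about 27.6 s with the gripper clear of everything.

- **Loading:** I slid it in under the hood at a 14.5° slope. Contact came about 49 mm before the seat position I had measured from the pictures, and I pressed the spring in about 9 mm (about 7 N). Then I tipped the nub end down inside the wall, set the stick down in the saddles and let go.
- **Level and height:** light touches of about 5 N on top of the stick met it at TCP 80.5 mm near the hood and 80.2 mm near the nub end, against 80 mm expected. So it is level to about 0.3 mm and fully down.
- **Forces:** the wrist readings I took stayed under about 9 N.
- **Bystanders:** the jar, brass block and angle iron show only small brightness changes in the top view. I did not re-measure their positions.
- **One disagreement:** while I was setting it down, the stick stuck about 1.5 mm short of the wall. I put this down to friction in the saddles. I eased the downward pressure and moved it on, and the last picture shows the nub at the wall.

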